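# Calibrate the parts scale and hold the dial at the third click

## Task

Calibrate the parts scale: stand the brass check weight in the middle of its sprung pan, setting it down gently and letting go of it. Then press the dial's orange thumb bar down past the first two clicks to the third (the green mark, short of the red stop mark) and hold it there against its return spring; the job finishes with you still holding it, the weight resting on the pan. Leave the steel weight, bell, pedal wrench and front light where they are.

Things in the scene. Friction and masses are not known exactly. Their poses are not given: they have to be found in the camera images.
- scale: Grey parts scale, housing 150 (x) x 280 (y) x 60 mm high, fixed to the surface, but its place and yaw vary. Origin: underside, 5 mm from the housing's middle (which lies at its +y); axes x and y along the sides, z up. The round pan is at its +y end. At the -y end two upright white discs (80 mm dia., outer faces 23 mm either side of x = 0, tops 140 mm above the surface) hold the dial, whose axle runs along the scale's x through (x 0, y -100, z +100 mm).
- pan_center (a point): Centre of the flat upper face of the sprung steel pan, a disc 124 mm in diameter and 5 mm thick with a thin black circle of 60 mm diameter round its middle. 95 mm above the surface when empty; it moves straight down with the pan.
- pan (a joint): How far the pan has sunk, in m: 0 when empty, up to 0.016 at its stop. The spring gives 400 N/m after a preload of about 0.9 N; the brass weight alone sinks it to about 0.010.
- brass_weight: 500 g brass check weight, loose and upright: a plain cylinder 40 mm in diameter and 43 mm high, on it a neck of 14 mm dia. and 8 mm height and a knob of 24 mm dia. and 10 mm height, 61 mm in all. Origin: centre of its underside; z up.
- dial: The turning dial: a black drum 52 mm in diameter between the white discs, with a black arm that carries the orange thumb bar. Origin: on its axle, midway between the discs; x along the axle, parallel to the scale's x.
- thumb_bar (a point): Centre of the orange thumb bar of the dial: a round bar 16 mm in diameter and 56 mm long, lying along the scale's x at the end of the dial's black arm. The centre lies 75 mm from the dial's axle, on the scale's -y side of it. At rest the arm points 0.45 rad above the level (bar centre 133 mm above the surface), at the third click 0.45 rad below it (67 mm). It is free to be pressed from above.
- dial_turn (a joint): Turn of the dial in rad: 0 at rest (black mark), growing as the thumb bar is pressed down: the arm then points 0.45 minus this value above the level, towards the scale's -y. Clicks at 0.3 and 0.6 (yellow marks) and 0.9 (the third, green mark); the stop is at 1.2 (red mark). Between clicks the resistance swells and fades by about 1 N. The spring always drives it back to 0; holding the bar takes about 3 N at rest and 6 N at the third, with peaks of about 8 N on the way click.
- steel_weight: Bystander: 200 g dark steel check weight, 30 mm in diameter, 48 mm high with its knob. Origin: centre of its underside.
- bell: Bystander: chrome bicycle bell, a dome 58 mm in diameter and 40 mm high with a small black thumb lever. Origin: centre of its underside.
- pedal_wrench: Bystander: flat steel pedal wrench lying along its x, 301 mm long, 35 mm wide at the jaw, 9 mm thick. Origin: underside, about mid-length.
- front_light: Bystander: white plastic front light 84 x 38 x 34 mm, lens to its +x, a small toggle switch on top. Origin: centre of its underside.
There are look-alikes about, which are no part of the job. There is more than one size of the brass_weight; the job needs the smallest.

How it is judged:
On the way, in this order (a step that is already met when the one before it is completed fails the run):
1. the brass weight stands centred on the pan, let go and at rest, the dial not yet pressed (horizontal distance between brass_weight and pan_center below 0.01 m and angle between brass_weight's own z axis and vertical below 0.08 rad and contact force between brass_weight and scale above 3 N and contact force between brass_weight and the arm below 0.1 N and contact force between brass_weight and the fingers below 0.1 N and linear speed of brass_weight below 0.02 m/s and value of joint pan between 0.007 and 0.013 m and value of joint dial_turn below 0.1 rad), for 0.3 s.
2. the dial is pressed to the third click (value of joint dial_turn between 0.8 and 1.02 rad), for 0.3 s.
At the end, for the whole second after the job is handed in: The brass weight stands upright on the pan within 10 mm of its centre, at rest, untouched by the robot and alone sinking the pan to 7 to 13 mm; the gripper presses the thumb bar with over 1 N and keeps the dial at the third click (0.80 to 1.02 rad) through the last second (all of step 2 and horizontal distance between brass_weight and pan_center below 0.01 m and angle between brass_weight's own z axis and vertical below 0.08 rad and contact force between brass_weight and scale above 3 N and contact force between brass_weight and the arm below 0.1 N and contact force between brass_weight and the fingers below 0.1 N and linear speed of brass_weight below 0.02 m/s and value of joint pan between 0.007 and 0.013 m and contact force between dial and the fingers above 1 N); the arm keeps its last pose, push and grip.
It fails at once if the small steel weight is moved by more than 20 mm (distance of steel_weight from where it was at the start of the episode above 0.02 m).
It fails at once if the bell is moved by more than 20 mm (distance of bell from where it was at the start of the episode above 0.02 m).
It fails at once if the pedal wrench is moved by more than 20 mm (distance of pedal_wrench from where it was at the start of the episode above 0.02 m).
It fails at once if the front light is moved by more than 20 mm (distance of front_light from where it was at the start of the episode above 0.02 m).
It fails at once if the brass weight is dropped or rammed onto the pan (over 30 N) (contact force between brass_weight and scale above 30 N).
It also fails if it takes over 61 s, if anything falls off the work surface, if the arm or the gripper's body presses on something with over 40 N, if the wrist force passes 120 N, or if a joint passes its speed limit or range.

## Robot

A 6-joint arm with a two-finger parallel gripper is mounted at the origin on the work surface. World frame = base frame: x ahead of the robot, y to its left, z up, the work surface at z = 0. Lengths are in m, angles in rad, forces in N, time in s.
With the tool pointing down it reaches from about 0.3 to 0.775 m from the base axis. Payload 14.6 kg.
Tool frame: the origin (TCP) lies midway between the tips of the shut fingers; the grasp point (between the pads) lies 19 mm behind it; z points along the fingers, y is the direction in which the jaws open and shut (so a half turn about z gives the same grasp; the last joint's range is limited). The gripper opens to 94 mm and grips with 3 to 60 N. Pads are 16 mm wide; open, the fingers measure 119 mm over their backs; the gripper's body (75 mm by 177 mm) begins 78 mm behind the grasp point.
Start: joints at [1.122, 0.3, 1.521, -0, 1.321, -0.067], TCP at [0.205, 0.51, 0.205] pointing down, gripper open.
Joint ranges: [-3.03, 3.03], [-0.79, 2.21], [0.23, 2.52], [-1.04, 4.18], [0, 3.07], [-2.55, 2.55]. Speed limits (rad/s): [2.22, 2.22, 2.57, 3.14, 3.14, 3.14].

## Interface

Orientations are given as a unit quaternion [w, x, y, z].
In Python, from plant import arm, imaging, order gives the robot as it stands. The module is installed in compiled form; this text tells all that it offers.
- The arm moves only by the tool apply_moves, never from a script. Its argument "targets" is a list of rows, each an object with "slide": the shift along the tool's x, y, z scaled (see below), a list of three; "twist": the turn about the tool's z scaled (see below). A call has 1 to 12 rows; each row is the pose to reach, as a shift and turn from the pose measured when the call began, along the tool's axes at that moment, turning the shorter way round; what a row does not reach only later rows make up. The controller multiplies each number of a shift by 0.25 m and each number of a turn by 180 degrees. A row lasts 1/10 s, in which the tool goes at most 50 mm and 8.59 degrees, less where a joint would pass 70% of its speed; a pose out of reach is approached as far as the arm can. A call with a number of a shift or a turn outside -1 to 1 is refused whole. A call with a gripper value outside its range is refused whole. "gripper" is the finger opening in mm, from 0 to 94, set as the call begins (left out, the last holds). The fingers move at their own pace and stop on an object; "newtons" is the grip in N (left out, the last holds). Time passes only in rows, so rows that repeat a pose let the fingers close. It gives the time, the measured TCP pose, the force and the opening at its end, in the units of the state.
- arm.get_obs(): the state, without advancing time (a new reading comes with each control period).
- imaging.get_image(name): name is "scene" or "top" or "wrist"; returns the picture (384x512x3 uint8, blue, green, red); there is no depth.
- imaging.camera_model(name): a dict with "K" (3x3 intrinsics, pixels), "cam_to_world" (4x4, takes a point from camera to world coordinates). Camera axes: x right, y down, z forward; pixel columns grow to the right and rows downward; lengths in m; the calibration is good to about 2 mm. A picture is of the moment at which its call begins: read the wrist's pose just before it. camera_model takes no time and is no camera call; for the wrist camera it gives the pose at the moment of the call.
- order.job_done(): hands the job in, once; it reports no verdict.
Trained networks look in the newest picture that a camera, given by its name, has taken for a name from the list of things; names that differ only in an ending like _2 or _b are one class to them, and where a whole thing is asked for, a point or a joint stands for the part that bears it (a point fixed in the world has none). Each returns a list of dicts, best first, with "score" (0 to 1); they miss things now and then, are a little off and sometimes report something else, mostly with a low value. They report only what shows in the picture. A call takes as long as a camera call. They do not tell look-alikes from the thing itself.
- imaging.cut_out(camera, thing): "pixels" (384x512 bool, what is visible of it) and "xy" ([column, row] in pixels, amid what is visible of it).
- imaging.spot_point(camera, thing): "xy" ([column, row] in pixels: a listed point, or the origin of a listed thing).
The state is a dict: "time_s": time; "joint_pos": joint angles; "joint_velocities": joint speeds; "joint_torque": joint torques, N m; "position": TCP position; "orientation": TCP orientation; "contact_force": force on the tool from outside, world axes, zero at the start; "ft_torque": the same for the moment, N m; "finger_gap": finger opening in m.
Only numpy, scipy, OpenCV 4.12 (cv2) and the standard library are available. Lean on these libraries where they do the work, as an engineer would, in place of code of your own. Each camera call takes 0.05 s, during which the arm holds its last target.

## Working session

There is one attempt and no reset: what is moved stays moved. The work goes in short steps, Python scripts to look and compute and a tool call to move; the robot and the scene stay as the last step left them, time stands still between calls to the robot, and variables do not carry over. Pictures are saved under pics/ and viewed, and the job is handed in when it is done.

Besides the shell and the picture viewer there is one more tool, called after "Call:" in YAML: its name, and indented under it one key for each argument. apply_moves: Moves the arm, as the interface text tells. Its arguments: {"type":"object","properties":{"targets":{"type":"array"},"gripper":{"type":"number"},"newtons":{"type":"number"}},"required":["targets"]}

```bash
mkdir -p pics; python3 - <<'E'
from plant import arm, imaging
import cv2
print(arm.get_obs())
for n in("scene","top","wrist"):
    cv2.imwrite(f"pics/{n}0.png",imaging.get_image(n))
    print(n,imaging.camera_model(n))
E
```

```text
{'time_s': 0.0, 'joint_pos': array([ 1.12242798e+00,  3.00513300e-01,  1.52157092e+00, -2.06647412e-05,
        1.32067523e+00, -6.65702699e-02]), 'joint_velocities': array([ 0.00028626, -0.00058679, -0.00014452,  0.00163318, -0.00100966,
       -0.00010494]), 'joint_torque': array([ 5.00183305e-04, -5.31796432e+01, -3.52741635e+01,  7.08833733e-02,
        2.42892362e-02, -1.09534203e-04]), 'position': array([0.20480688, 0.51017215, 0.20486748]), 'orientation': array([-1.38872772e-04,  1.89739131e-01,  9.81834366e-01, -5.66713316e-04]), 'contact_force': array([ 0.29801742, -0.88452635, -0.2422293 ]), 'ft_torque': array([0.02075606, 0.02517386, 0.0230156 ]), 'finger_gap': 0.09427753819687969}
scene {'K': array([[483.56843588,   0.        , 247.99789546],
       [  0.        , 483.56843588, 194.15246963],
       [  0.        ,   0.        ,   1.        ]]), 'cam_to_world': array([[-0.50970059,  0.66766577, -0.54261196,  1.16559147],
       [ 0.86028533,  0.40335901, -0.31178623,  0.37329142],
       [ 0.01069843, -0.62571873, -0.77997539,  0.99268579],
       [ 0.        ,  0.        
[... 186 characters left out ...]
     ]]), 'cam_to_world': array([[ 0.00376537, -0.98796416,  0.15463716,  0.39534673],
       [-0.99999127, -0.00343991,  0.00237216,  0.0134773 ],
       [-0.00181167, -0.15464474, -0.98796848,  1.07375513],
       [ 0.        ,  0.        ,  0.        ,  1.        ]])}
wrist {'K': array([[276.36544692,   0.        , 253.64288377],
       [  0.        , 276.36544692, 193.80915435],
       [  0.        ,   0.        ,   1.        ]]), 'cam_to_world': array([[ 0.37080109,  0.89125248,  0.26110451,  0.12858989],
       [ 0.92871042, -0.35527667, -0.10618593,  0.54146826],
       [-0.00187414,  0.28186434, -0.95945244,  0.38409012],
       [ 0.        ,  0.        ,  0.        ,  1.        ]])}
```

View pics/scene0.png

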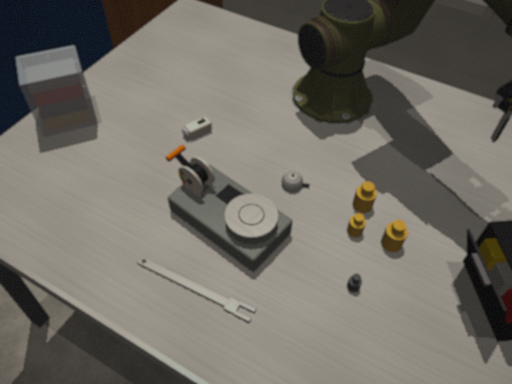

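View pics/top0.png

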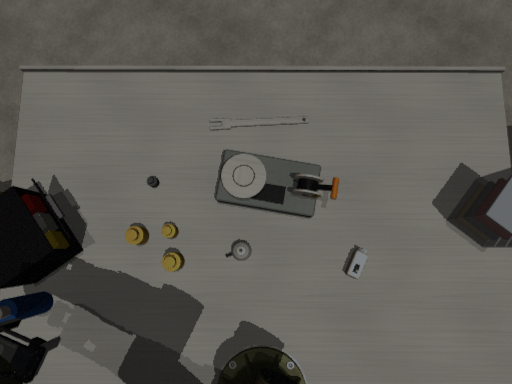

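View pics/wrist0.png

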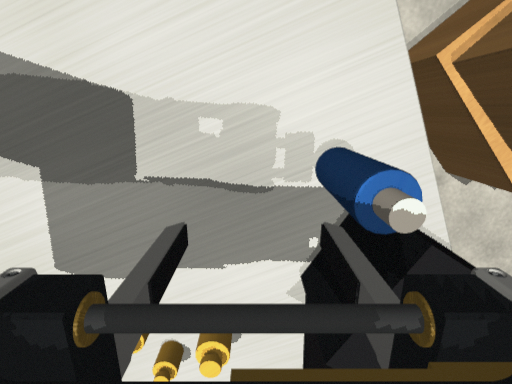

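The three brass weights in the top picture are at (136,235), (169,231) and (172,262). The one at (169,231), scene (357,225), looks the smallest. I'll check that in an enlarged crop and measure.

```bash
cat > h.py <<'E'
import numpy as np, cv2
from plant import arm, imaging
def ray(n,xy,M=None):
    M=M or imaging.camera_model(n); K=M["K"];T=M["cam_to_world"]
    d=T[:3,:3]@np.linalg.solve(K,[xy[0],xy[1],1.]); return T[:3,3],d
def atz(n,xy,z,M=None):
    o,d=ray(n,xy,M); return o+d*(z-o[2])/d[2]
def proj(n,P,M=None):
    M=M or imaging.camera_model(n);K=M["K"];T=M["cam_to_world"]
    P=np.atleast_2d(P); c=(P-T[:3,3])@T[:3,:3]; u=c@K.T; return u[:,:2]/u[:,2:]
def tri(n1,p1,n2,p2):
    a,d=ray(n1,p1);b,e=ray(n2,p2)
    s=np.linalg.lstsq(np.c_[d,-e],b-a,rcond=None)[0]
    p=a+d*s[0];q=b+e*s[1]; return (p+q)/2,np.linalg.norm(p-q)
E
python3 - <<'E'
from h import *
t=cv2.imread("pics/top0.png");s=cv2.imread("pics/scene0.png")
a=cv2.resize(t[210:290,110:200],None,fx=4.2,fy=4.2,interpolation=cv2.INTER_CUBIC)
b=cv2.resize(s[170:260,330:420],None,fx=4.2,fy=4.2,interpolation=cv2.INTER_CUBIC)
h=max(a.shape[0],b.shape[0]);c=np.zeros((h,a.shape[1]+b.shape[1],3),np.uint8)
c[:a.shape[0],:a.shape[1]]=a;c[:b.shape[0],a.shape[1]:]=b
cv2.imwrite("pics/crop1.png",c)
for n in("top","scene"):
    imaging.get_image(n)
    for th in("brass_weight","pan_center","thumb_bar","scale","dial"):
        for r in imaging.spot_point(n,th): print(n,th,round(r["score"],2),np.round(r["xy"],1))
    for r in imaging.cut_out(n,"brass_weight"):
        ys,xs=np.nonzero(r["pixels"]); print(n,"cut",round(r["score"],2),np.round(r["xy"],1),r["pixels"].sum(),xs.min(),xs.max(),ys.min(),ys.max())
E
```

```text
top brass_weight 0.9 [172.  259.7]
top brass_weight 0.57 [140.1 234.9]
top brass_weight 0.47 [170.2 231.2]
top pan_center 0.93 [243.  173.4]
top thumb_bar 0.76 [332.9 187.2]
top scale 0.57 [269.2 185.3]
top scale 0.25 [255.9 120.9]
top dial 0.55 [305.5 187.2]
top cut 0.76 [136.4 234.5] 389 125 148 225 245
top cut 0.65 [171.5 261.3] 347 162 183 252 271
top cut 0.59 [168.3 233. ] 167 162 177 225 237
scene brass_weight 0.89 [359.6 203.2]
scene brass_weight 0.73 [391.7 241.1]
scene brass_weight 0.7 [353.4 231. ]
scene brass_weight 0.7 [353.7 287.8]
scene pan_center 0.72 [252.9 212. ]
scene thumb_bar 0.94 [178.9 151.7]
scene scale 0.71 [230.  223.7]
scene dial 0.68 [194.6 172.3]
scene cut 0.89 [354.6 225.3] 351 346 364 214 238
scene cut 0.82 [393.5 234.1] 626 380 407 220 251
scene cut 0.73 [363.3 197.7] 576 352 375 182 213
```

View pics/crop1.png

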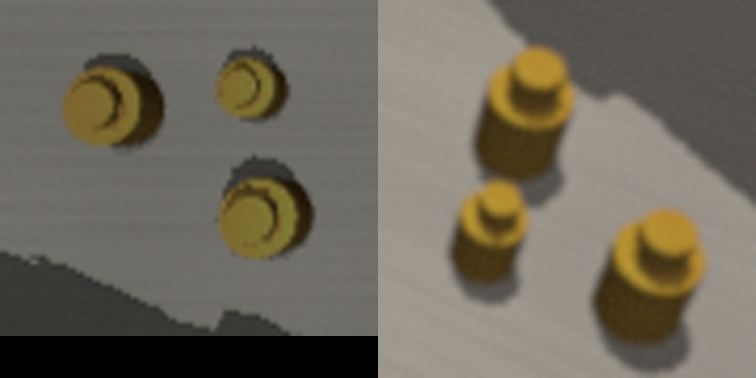

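The crop confirms it: the weight at top (169,231), scene (357,225), is clearly narrower and shorter than the other two. Next I'll fit its position, then the pan and the dial, against the known sizes.

```bash
cat > fit.py <<'E'
from h import *
from scipy.optimize import minimize
MOD={n:imaging.camera_model(n) for n in("top","scene")}
def ring(c,r,z,n=40):
    a=np.linspace(0,2*np.pi,n,endpoint=False); return np.c_[c[0]+r*np.cos(a),c[1]+r*np.sin(a),np.full(n,z)]
def sil(n,shape,parts,S=8):
    m=np.zeros((shape[0],shape[1]),np.uint8)
    for P in parts:
        p=proj(n,P,MOD[n]); h=cv2.convexHull(p.astype(np.float32))
        cv2.fillConvexPoly(m,np.round(h*16).astype(np.int32),255,cv2.LINE_AA,4)
    return m/255.
def weight(c,z0=0,s=1):
    return [np.r_[ring(c,.02*s,z0),ring(c,.02*s,z0+.043*s)],np.r_[ring(c,.007*s,z0+.043*s),ring(c,.007*s,z0+.051*s)],np.r_[ring(c,.012*s,z0+.051*s),ring(c,.012*s,z0+.061*s)]]
E
python3 - <<'E'
from fit import *
for n,box in(("top",(158,184,218,246)),("scene",(340,368,205,245))):
    im=cv2.imread(f"pics/{n}0.png");hsv=cv2.cvtColor(im,cv2.COLOR_BGR2HSV)
    m=((hsv[...,1]>110)&(hsv[...,0]>10)&(hsv[...,0]<35)).astype(float)
    x0,x1,y0,y1=box; 
    k=np.zeros_like(m);k[y0:y1,x0:x1]=1
    if n=="scene":
        num,lab=cv2.connectedComponents((m>0).astype(np.uint8)); l=lab[228,356]; print("label",l,(lab==l).sum())
    m*=k
    print(n,m.sum())
    c0=atz(n,(169,231) if n=="top" else (357,225),.03)[:2]
    for s in (1,):
        f=lambda c:((sil(n,m.shape,weight(c))-m)**2).sum()
        best=min(((f(c0+[dx,dy]),dx,dy) for dx in np.arange(-.02,.021,.002) for dy in np.arange(-.02,.021,.002)))
        r=minimize(f,c0+np.array(best[1:]),method="Nelder-Mead",options=dict(initial_simplex=[c0+np.array(best[1:])+np.array(v) for v in((0,0),(.002,0),(0,.002))]))
        print(n,r.x,r.fun,f(c0), sil(n,m.shape,weight(r.x)).sum())
# scale
print("pan top",atz("top",(243,173.4),.095),"scene",atz("scene",(252.9,212),.095),tri("top",(243,173.4),"scene",(252.9,212)))
print("bar top",atz("top",(332.9,187.2),.133),"scene",atz("scene",(178.9,151.7),.133))
print("origin top",atz("top",(269.2,185.3),0),"scene",atz("scene",(230,223.7),0))
print("dial top",atz("top",(305.5,187.2),.1),"scene",atz("scene",(194.6,172.3),.1))
E
python3 - <<'E'
import cv2
t=cv2.imread("pics/top0.png");s=cv2.imread("pics/scene0.png")
cv2.imwrite("pics/crop2.png",cv2.resize(t[130:230,200:350],None,fx=5,fy=5,interpolation=cv2.INTER_CUBIC))
cv2.imwrite("pics/crop3.png",cv2.resize(s[130:275,150:310],None,fx=4,fy=4,interpolation=cv2.INTER_CUBIC))
E
```

```text
top 188.0
top [0.44279448 0.26326464] 37.725305651672436 39.76662821991541 235.30980392156863
label 438 839
scene 407.0
scene [0.432419   0.26192544] 157.59555555555556 193.0186697424068 408.7450980392157
pan top [0.59496601 0.05062385 0.095     ] scene [0.58074054 0.05111718 0.095     ] (array([0.59081687, 0.05301355, 0.10855862]), np.float64(0.006425424617703602))
bar top [ 0.5512825  -0.18586967  0.133     ] scene [ 0.54039127 -0.18296368  0.133     ]
origin top [ 0.57841469 -0.02426501  0.        ] scene [ 0.58006824 -0.01373711  0.        ]
dial top [ 0.55649585 -0.11883887  0.1       ] scene [ 0.5531803  -0.13064123  0.1       ]
```

View pics/crop2.png

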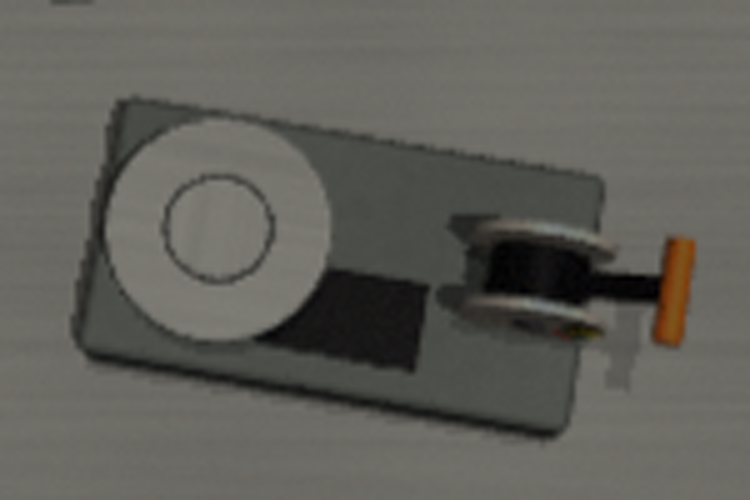

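View pics/crop3.png

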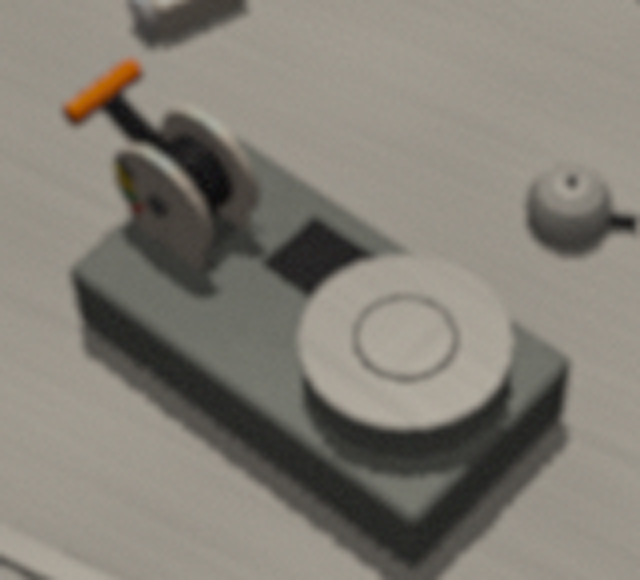

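```bash
python3 - <<'E'
from fit import *
print("pan",atz("top",(243.3,175.3),.095),atz("scene",(250.9,215.1),.095),tri("top",(243.3,175.3),"scene",(250.9,215.1)))
print("knob",atz("top",(166.5,230.4),.061),atz("scene",(359.1,216.5),.061),tri("top",(166.5,230.4),"scene",(359.1,216.5)))
# bar ends top (crop2): centre (675,291)
c=lambda x,y,f,ox,oy:((x+.5)/f-.5+ox,(y+.5)/f-.5+oy)
print("bar",atz("top",c(675,291,5,200,130),.137),atz("scene",c(102,90,4,150,130),.137),tri("top",c(675,291,5,200,130),"scene",c(102,90,4,150,130)))
print("bar ends",[atz("top",c(x,y,5,200,130),.137) for x,y in((682,238),(667,344))])
# housing corners at z=.06 top
for x,y in((125,98),(603,178),(560,437),(80,355)): print("corner",atz("top",c(x,y,5,200,130),.06))
import glob
o=arm.get_obs();print(o["position"],o["orientation"])
t=cv2.imread("pics/top0.png")
for xy in((241,250),(153,182)): print("bystander",atz("top",xy,.03))
# others
for p in((134,235),(171,263)): print("big brass",atz("top",p,.06))
# overlay
for n in("top","scene"):
    im=cv2.imread(f"pics/{n}0.png")
    for cc,col in(((.4428,.2633),(0,0,255)),((.4324,.2619),(255,0,0))):
        m=(sil(n,im.shape,weight(cc))>.5).astype(np.uint8)
        if n=="top": sl=np.s_[215:250,150:190]
        else: sl=np.s_[205:250,335:380]
        big=cv2.resize(im[sl],None,fx=8,fy=8,interpolation=cv2.INTER_CUBIC) if col[2] else big
        mb=cv2.resize(m[sl],None,fx=8,fy=8,interpolation=cv2.INTER_NEAREST)
        cs,_=cv2.findContours(mb,cv2.RETR_EXTERNAL,cv2.CHAIN_APPROX_NONE);cv2.drawContours(big,cs,-1,col,1)
    cv2.imwrite(f"pics/ov_{n}.png",big)
E
```

```text
pan [0.58967804 0.04975609 0.095     ] [0.59078561 0.05165471 0.095     ] (array([0.58979115, 0.05038837, 0.0930652 ]), np.float64(0.0012436193212433866))
knob [0.44070052 0.26172535 0.061     ] [0.43905679 0.26296931 0.061     ] (array([0.44031568, 0.26231704, 0.06198928]), np.float64(0.0017642151186832893))
bar [ 0.54905424 -0.18939274  0.137     ] [ 0.54921477 -0.18737847  0.137     ] (array([ 0.54880024, -0.1888072 ,  0.13614145]), np.float64(0.0016745434057812785))
bar ends [array([ 0.57711014, -0.19387797,  0.137     ]), array([ 0.52125016, -0.18443082,  0.137     ])]
corner [0.67252461 0.1052517  0.06      ]
corner [ 0.6265935  -0.16711374  0.06      ]
corner [ 0.47926604 -0.13976111  0.06      ]
corner [0.52423071 0.12793626 0.06      ]
[0.20492249 0.51037721 0.20544099] [-4.52860717e-06  1.89738890e-01  9.81834586e-01 -4.56478747e-06]
bystander [0.38783887 0.05672255 0.03      ]
bystander [0.5818589  0.31438215 0.03      ]
big brass [0.42778636 0.35116633 0.06      ]
big brass [0.35235116 0.24601908 0.06      ]
```

```bash
python3 -c "
import cv2,numpy as np
a=cv2.imread('pics/ov_top.png');b=cv2.imread('pics/ov_scene.png')
h=max(a.shape[0],b.shape[0]);c=np.zeros((h,a.shape[1]+b.shape[1],3),np.uint8);c[:a.shape[0],:a.shape[1]]=a;c[:b.shape[0],a.shape[1]:]=b;cv2.imwrite('pics/ov.png',c)"
```

```text
(no output)
```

View pics/ov.png

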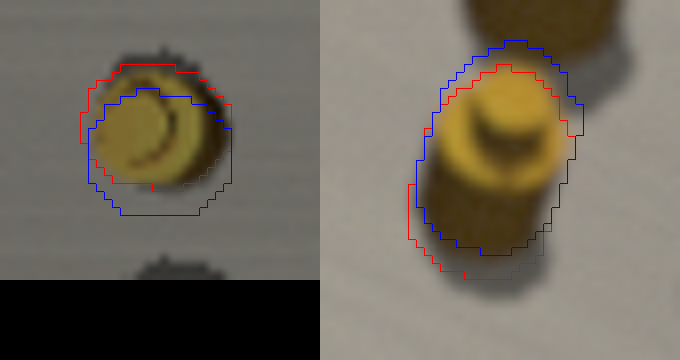

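Measurements so far:

| Thing | Position (m) | Check |
|---|---|---|
| Brass weight | about (0.440, 0.262) | knob triangulates at z 0.062, should be 0.061 |
| Pan centre | about (0.590, 0.050) | z 0.093, should be 0.095 |
| Thumb bar | about (0.549, -0.189) | z 0.136, should be 0.133 |
| Scale yaw | about -0.168 rad | edge and pan-to-bar line agree |

Next I move above the weight.

Call:
apply_moves:
  targets:
    - {"slide": [-0.15, -0.09, 0], "twist": 0.03}
    - {"slide": [-0.35, -0.21, 0], "twist": 0.06}
    - {"slide": [-0.55, -0.33, 0], "twist": 0.078}
    - {"slide": [-0.75, -0.45, 0], "twist": 0.078}
    - {"slide": [-0.9, -0.53, 0], "twist": 0.078}
    - {"slide": [-0.96, -0.57, 0], "twist": 0.078}
    - {"slide": [-0.96, -0.57, 0], "twist": 0.078}
    - {"slide": [-0.96, -0.57, 0], "twist": 0.078}
  gripper: 64
  newtons: 25

```text
time_s: 1.65
position: [0.3747, 0.2885, 0.2055]
orientation: [-0.0, 0.309, 0.951, 0.0]
contact_force: [-0.7, -0.0, 0.1]
finger_gap: 0.0642
```

```bash
cat >> h.py <<'E'
def R(q):
    from scipy.spatial.transform import Rotation as Ro
    return Ro.from_quat([q[1],q[2],q[3],q[0]]).as_matrix()
def plan(P):
    o=arm.get_obs();r=R(o["orientation"]);d=np.array(P)-o["position"]
    print("t",round(o["time_s"],2),"pos",np.round(o["position"],4),"yaw of jaw",round(np.degrees(np.arctan2(r[1,1],r[0,1])),1),"tool z",np.round(r[:,2],3),"F",np.round(o["contact_force"],2),"gap",round(o["finger_gap"],4),"j",np.round(o["joint_pos"],2))
    print("slide to",P,":",np.round(r.T@d/.25,4))
E
python3 - <<'E'
from h import *
plan((.44,.262,.15))
M=imaging.camera_model("wrist");im=imaging.get_image("wrist");cv2.imwrite("pics/w1.png",im)
print(proj("wrist",[[.44,.262,.061],[.44,.262,0],[.59,.05,.095]],M))
np.savez("w1.npz",K=M["K"],T=M["cam_to_world"])
E
```

```text
t 1.65 pos [0.3747 0.2885 0.2055] yaw of jaw 54.0 tool z [ 0.  0. -1.] F [-0.72 -0.01  0.1 ] gap 0.0642 j [ 0.58  0.13  1.73  0.    1.28 -0.36]
slide to (0.44, 0.262, 0.15) : [-0.2736  0.0676  0.2221]
[[266.55987393 235.72435815]
 [264.7554347  218.20992221]
 [205.92100976 405.7656926 ]]
```

View pics/w1.png

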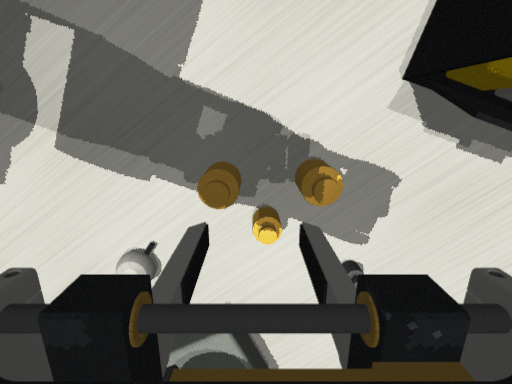

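The wrist view shows the small weight's knob at (268,236). I predicted (266.6,235.7), so the position is good to about 2 mm. Now I go over it and down, then close.

Call:
apply_moves:
  targets:
    - {"slide": [-0.12, 0.03, 0.05], "twist": 0}
    - {"slide": [-0.24, 0.06, 0.12], "twist": 0}
    - {"slide": [-0.274, 0.067, 0.22], "twist": 0}
    - {"slide": [-0.274, 0.067, 0.32], "twist": 0}
    - {"slide": [-0.274, 0.067, 0.42], "twist": 0}
    - {"slide": [-0.274, 0.067, 0.52], "twist": 0}
    - {"slide": [-0.274, 0.067, 0.62], "twist": 0}
    - {"slide": [-0.274, 0.067, 0.7], "twist": 0}
    - {"slide": [-0.274, 0.067, 0.75], "twist": 0}
    - {"slide": [-0.274, 0.067, 0.766], "twist": 0}
    - {"slide": [-0.274, 0.067, 0.766], "twist": 0}

```text
time_s: 2.8
position: [0.4394, 0.2631, 0.014]
orientation: [-0.0, 0.308, 0.951, 0.0]
contact_force: [-0.6, -0.5, -0.2]
finger_gap: 0.0641
```

```bash
python3 - <<'E'
from h import *
plan((.44,.262,.014))
M=imaging.camera_model("wrist");im=imaging.get_image("wrist");cv2.imwrite("pics/w2.png",im)
E
```

```text
t 2.8 pos [0.4394 0.2631 0.014 ] yaw of jaw 54.1 tool z [-0.  0. -1.] F [-0.58 -0.48 -0.25] gap 0.0641 j [ 0.47  0.47  1.79  0.    0.88 -0.48]
slide to (0.44, 0.262, 0.014) : [-0.0045 -0.002   0.0002]
```

View pics/w2.png

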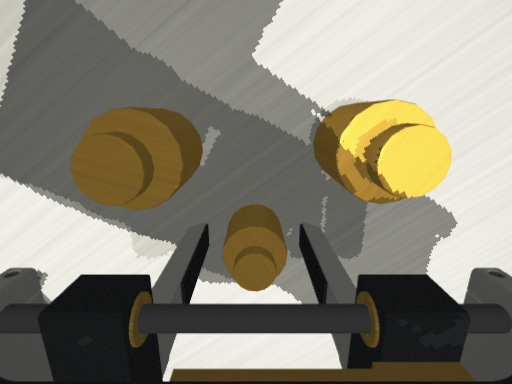

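The small weight, at (255,245), sits centred between the fingers, and the big ones are clear. I close, then lift.

Call:
apply_moves:
  targets:
    - {"slide": [0, 0, 0], "twist": 0}
    - {"slide": [0, 0, 0], "twist": 0}
    - {"slide": [0, 0, 0], "twist": 0}
    - {"slide": [0, 0, 0], "twist": 0}
    - {"slide": [0, 0, 0], "twist": 0}
    - {"slide": [0, 0, 0], "twist": 0}
    - {"slide": [0, 0, 0], "twist": 0}
    - {"slide": [0, 0, 0], "twist": 0}
  gripper: 30
  newtons: 25

```text
time_s: 3.65
position: [0.4399, 0.2632, 0.0149]
orientation: [0.0, 0.308, 0.951, 0.001]
contact_force: [-0.7, -0.3, 6.5]
finger_gap: 0.0383
```

Call:
apply_moves:
  targets:
    - {"slide": [0, 0, -0.03], "twist": 0}
    - {"slide": [0, 0, -0.1], "twist": 0}
    - {"slide": [0, 0, -0.22], "twist": 0}
    - {"slide": [0, 0, -0.36], "twist": 0}
    - {"slide": [0, 0, -0.5], "twist": 0}
    - {"slide": [0, 0, -0.62], "twist": 0}
    - {"slide": [0, 0, -0.68], "twist": 0}
    - {"slide": [0, 0, -0.7], "twist": 0}
    - {"slide": [0, 0, -0.7], "twist": 0}

```text
time_s: 4.55
position: [0.4396, 0.2629, 0.1898]
orientation: [0.0, 0.308, 0.951, 0.0]
contact_force: [-0.3, 0.1, -6.1]
finger_gap: 0.0381
```

```bash
python3 - <<'E'
from h import *
plan((.59,.0505,.19))
r=R(arm.get_obs()["orientation"])
M=imaging.camera_model("wrist");im=imaging.get_image("wrist");cv2.imwrite("pics/w3.png",im)
im=imaging.get_image("scene");cv2.imwrite("pics/s3.png",im)
E
```

```text
t 4.55 pos [0.4396 0.2629 0.1898] yaw of jaw 54.1 tool z [ 0.001  0.001 -1.   ] F [-0.31  0.14 -6.09] gap 0.0381 j [ 0.47  0.23  1.65  0.    1.26 -0.48]
slide to (0.59, 0.0505, 0.19) : [-9.856e-01 -3.355e-01 -7.000e-04]
```

View pics/w3.png

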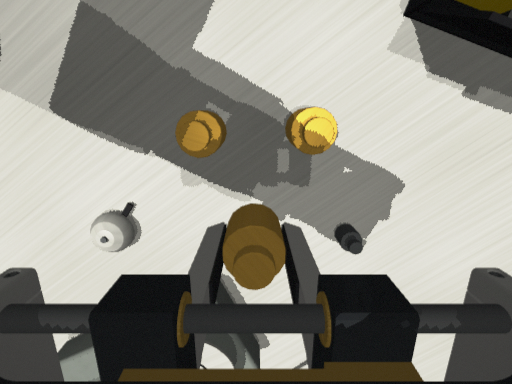

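```bash
python3 - <<'E'
from h import *
M=imaging.camera_model("wrist");o=arm.get_obs();p=o["position"];r=R(o["orientation"])
def ell(off):
    a=np.linspace(0,6.283,60);c=p+r[:,0]*off
    return c,np.c_[c[0]+.012*np.cos(a),c[1]+.012*np.sin(a),np.full(60,p[2]+.0461)]
im=cv2.imread("pics/w3.png")[190:310,190:320];im=cv2.resize(im,None,fx=5,fy=5,interpolation=cv2.INTER_CUBIC)
for off,col in((0,(0,0,255)),(.004,(255,0,0)),(-.004,(0,255,0))):
    e=proj("wrist",ell(off)[1],M); cv2.polylines(im,[np.round((e-[190,190])*5+2).astype(np.int32)],True,col,1)
cv2.imwrite("pics/w3c.png",im)
E
```

```text
(no output)
```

View pics/w3c.png

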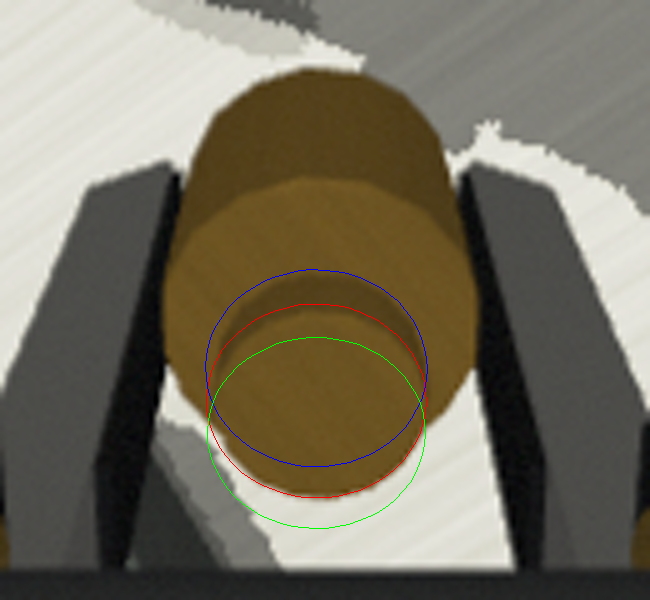

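View pics/s3.png

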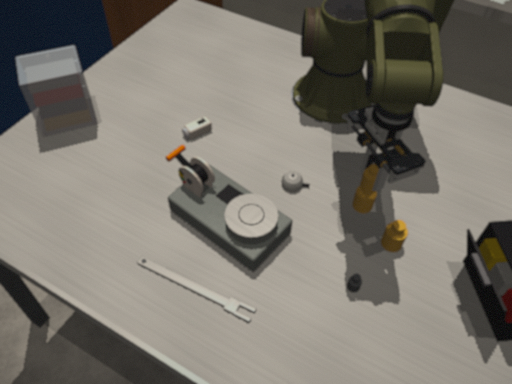

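The zero-offset outline (red) matches the knob. The weight is centred at the TCP, upright, and its size fits. Now I carry it over the pan.

Call:
apply_moves:
  targets:
    - {"slide": [-0.04, -0.014, 0], "twist": 0}
    - {"slide": [-0.14, -0.048, 0], "twist": 0}
    - {"slide": [-0.28, -0.095, 0], "twist": 0}
    - {"slide": [-0.42, -0.143, 0], "twist": 0}
    - {"slide": [-0.56, -0.19, 0], "twist": 0}
    - {"slide": [-0.7, -0.238, 0], "twist": 0}
    - {"slide": [-0.83, -0.283, 0], "twist": 0}
    - {"slide": [-0.93, -0.316, 0], "twist": 0}
    - {"slide": [-0.975, -0.332, 0], "twist": 0}
    - {"slide": [-0.986, -0.336, 0], "twist": 0}
    - {"slide": [-0.986, -0.336, 0], "twist": 0}

```text
time_s: 5.75
position: [0.5893, 0.0503, 0.1881]
orientation: [-0.001, 0.308, 0.951, -0.0]
contact_force: [-0.0, -0.1, -4.8]
finger_gap: 0.0383
```

```bash
python3 - <<'E'
from h import *
plan((.59,.0505,.12))
im=imaging.get_image("scene");cv2.imwrite("pics/s4.png",cv2.resize(im[110:260,150:330],None,fx=4,fy=4,interpolation=cv2.INTER_CUBIC))
im=imaging.get_image("wrist");cv2.imwrite("pics/w4.png",im)
E
```

```text
t 5.75 pos [0.5893 0.0503 0.1881] yaw of jaw 54.1 tool z [-0.002 -0.    -1.   ] F [-0.05 -0.12 -4.79] gap 0.0383 j [ 0.02  0.41  1.42  0.    1.32 -0.92]
slide to (0.59, 0.0505, 0.12) : [-0.0021  0.0025  0.2723]
```

View pics/s4.png

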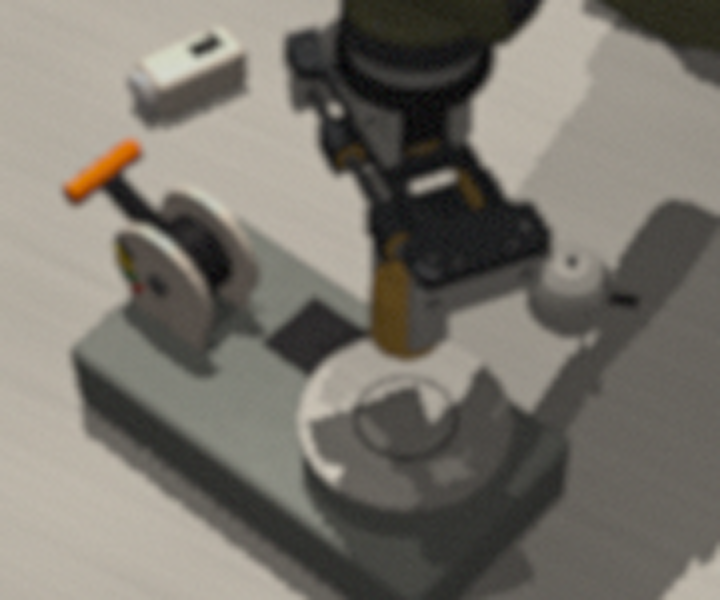

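View pics/w4.png

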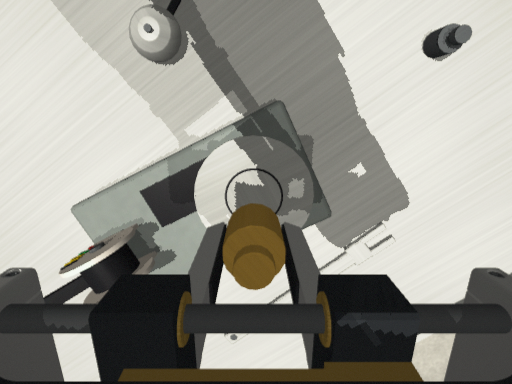

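The wrist picture shows the pan's black circle at about (254,196), just behind the held weight. I'll use it as a third measurement.

```bash
python3 - <<'E'
from h import *
im=cv2.imread("pics/w4.png")
M=imaging.camera_model("wrist")
im2=cv2.resize(im[120:300,180:340],None,fx=4,fy=4,interpolation=cv2.INTER_CUBIC)
a=np.linspace(0,6.283,90)
for c,col in(((.590,.0505),(0,0,255)),((.590,.0465),(255,0,0)),((.594,.0505),(0,160,0))):
  for rr in(.03,.062):
    e=proj("wrist",np.c_[c[0]+rr*np.cos(a),c[1]+rr*np.sin(a),np.full(90,.095)],M)
    cv2.polylines(im2,[np.round((e-[180,120])*4+1.5).astype(np.int32)],True,col,1)
cv2.imwrite("pics/w4c.png",im2)
E
```

```text
(no output)
```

View pics/w4c.png

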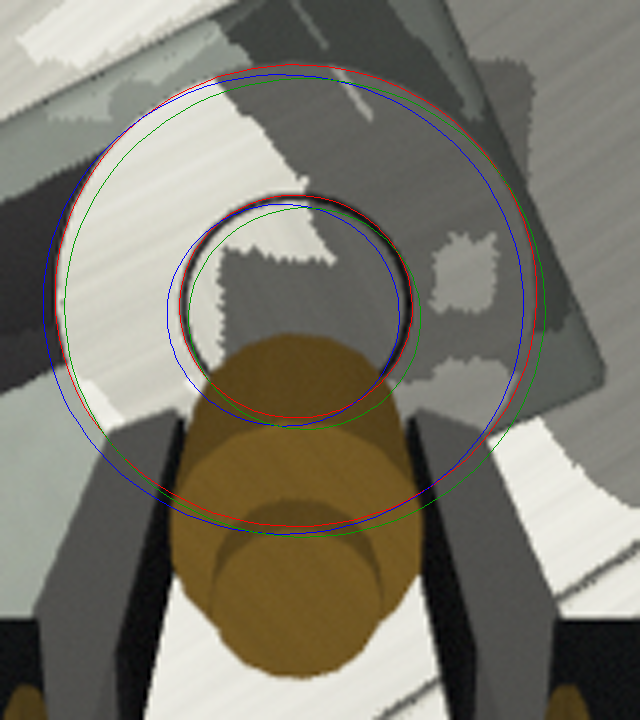

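The red rings fit the picture exactly, so the pan centre is (0.590, 0.0505). I lower gently; contact is expected at TCP z of about 0.110.

Call:
apply_moves:
  targets:
    - {"slide": [-0.002, 0.0025, 0.04], "twist": 0}
    - {"slide": [-0.002, 0.0025, 0.12], "twist": 0}
    - {"slide": [-0.002, 0.0025, 0.2], "twist": 0}
    - {"slide": [-0.002, 0.0025, 0.25], "twist": 0}
    - {"slide": [-0.002, 0.0025, 0.275], "twist": 0}
    - {"slide": [-0.002, 0.0025, 0.285], "twist": 0}
    - {"slide": [-0.002, 0.0025, 0.295], "twist": 0}
    - {"slide": [-0.002, 0.0025, 0.305], "twist": 0}
    - {"slide": [-0.002, 0.0025, 0.315], "twist": 0}
    - {"slide": [-0.002, 0.0025, 0.325], "twist": 0}
    - {"slide": [-0.002, 0.0025, 0.335], "twist": 0}
    - {"slide": [-0.002, 0.0025, 0.345], "twist": 0}

```text
time_s: 7.05
position: [0.5901, 0.0513, 0.1025]
orientation: [-0.0, 0.308, 0.951, -0.0]
contact_force: [-0.4, 0.2, 0.1]
finger_gap: 0.0387
```

```bash
python3 - <<'E'
from h import *
plan((.59,.0505,.1005))
im=imaging.get_image("wrist");cv2.imwrite("pics/w5.png",im)
E
```

```text
t 7.05 pos [0.5901 0.0513 0.1025] yaw of jaw 54.2 tool z [-0.  0. -1.] F [-0.37  0.2   0.06] gap 0.0387 j [ 0.02  0.49  1.5   0.    1.15 -0.92]
slide to (0.59, 0.0505, 0.1005) : [-0.0014 -0.0027  0.0078]
```

View pics/w5.png

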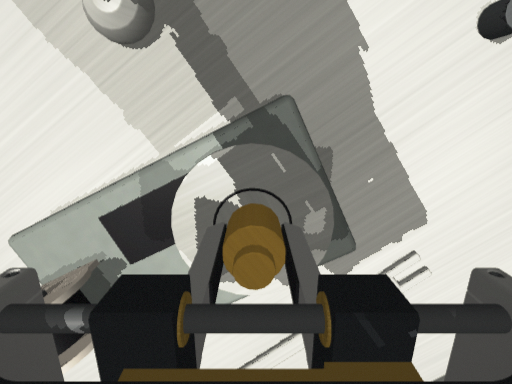

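The wrist force went from -4.8 to about 0, so the pan carries the weight. I release.

Call:
apply_moves:
  targets:
    - {"slide": [0, 0, 0], "twist": 0}
    - {"slide": [0, 0, 0], "twist": 0}
    - {"slide": [0, 0, 0], "twist": 0}
    - {"slide": [0, 0, 0], "twist": 0}
    - {"slide": [0, 0, 0], "twist": 0}
  gripper: 66

```text
time_s: 7.6
position: [0.5901, 0.0512, 0.1021]
orientation: [-0.0, 0.308, 0.951, -0.0]
contact_force: [0.1, -0.1, 0.7]
finger_gap: 0.0664
```

```bash
python3 - <<'E'
from h import *
plan((.59,.0505,.25))
im=imaging.get_image("wrist");cv2.imwrite("pics/w6.png",im)
E
```

```text
t 7.6 pos [0.5901 0.0512 0.1021] yaw of jaw 54.2 tool z [-0.001  0.    -1.   ] F [ 0.11 -0.09  0.69] gap 0.0664 j [ 0.02  0.49  1.5   0.    1.15 -0.92]
slide to (0.59, 0.0505, 0.25) : [-0.0012 -0.0027 -0.5915]
```

View pics/w6.png

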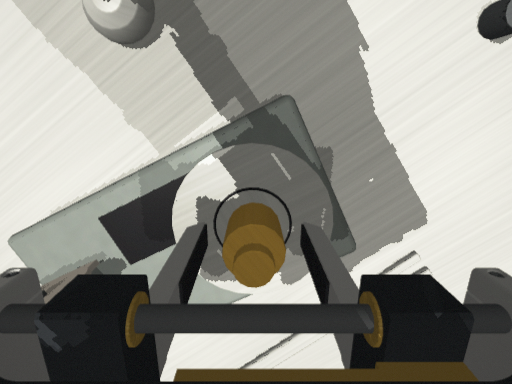

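It is let go and standing, at (253,245), with the fingers clear on both sides. I lift straight up.

Call:
apply_moves:
  targets:
    - {"slide": [0, 0, -0.03], "twist": 0}
    - {"slide": [0, 0, -0.09], "twist": 0}
    - {"slide": [0, 0, -0.18], "twist": 0}
    - {"slide": [0, 0, -0.3], "twist": 0}
    - {"slide": [0, 0, -0.42], "twist": 0}
    - {"slide": [0, 0, -0.54], "twist": 0}
    - {"slide": [0, 0, -0.6], "twist": 0}
    - {"slide": [0, 0, -0.6], "twist": 0}

```text
time_s: 8.45
position: [0.5908, 0.0513, 0.2557]
orientation: [0.002, 0.308, 0.951, 0.001]
contact_force: [-0.5, 0.2, -0.8]
finger_gap: 0.0662
```

```bash
python3 - <<'E'
from h import *
plan((.549,-.189,.2))
M=imaging.camera_model("wrist");im=imaging.get_image("wrist");cv2.imwrite("pics/w7.png",im)
im=cv2.resize(im,None,fx=1.5,fy=1.5,interpolation=cv2.INTER_CUBIC)
a=np.linspace(0,6.283,90)
for c,rr,z,col in(((.59,.0505),.03,.085,(0,0,255)),((.59,.0505),.012,.146,(255,0,0)),((.59,.0505),.02,.085,(0,255,0))):
    e=proj("wrist",np.c_[c[0]+rr*np.cos(a),c[1]+rr*np.sin(a),np.full(90,z)],M)
    cv2.polylines(im,[np.round((e)*1.5).astype(np.int32)],True,col,1)
cv2.imwrite("pics/w7c.png",im)
im=imaging.get_image("scene");cv2.imwrite("pics/s7.png",cv2.resize(im[110:260,150:330],None,fx=4,fy=4,interpolation=cv2.INTER_CUBIC))
E
```

```text
t 8.45 pos [0.5908 0.0513 0.2557] yaw of jaw 54.2 tool z [ 0.005  0.    -1.   ] F [-0.5   0.17 -0.8 ] gap 0.0662 j [ 0.02  0.36  1.32  0.    1.45 -0.92]
slide to (0.549, -0.189, 0.2) : [-0.4264 -0.8777  0.2218]
```

View pics/w7c.png

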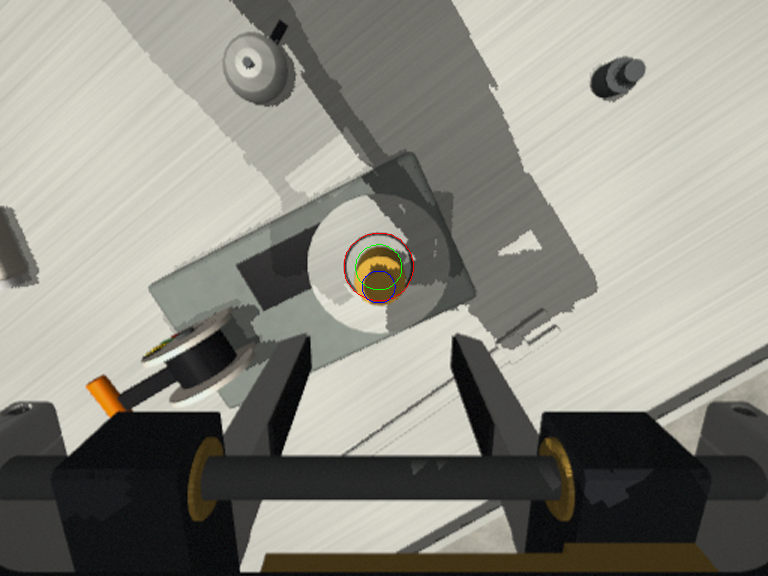

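View pics/s7.png

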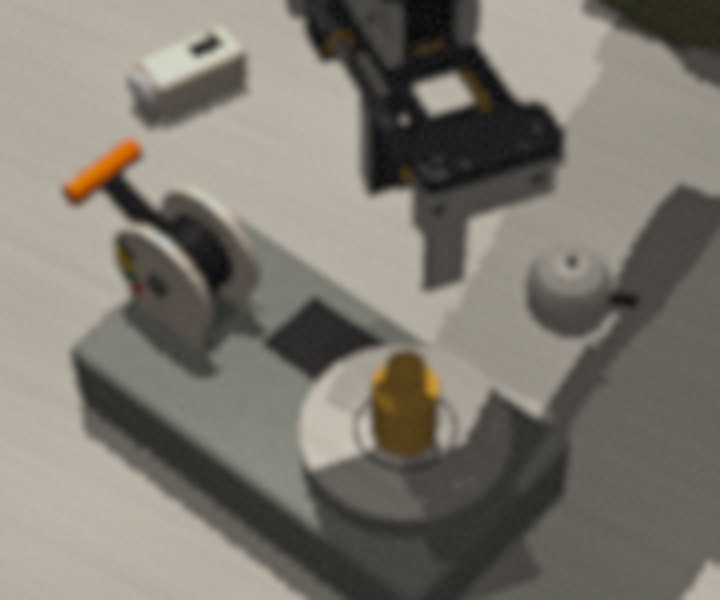

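The weight stands centred inside the black circle and upright, in both the scene and wrist views. Next I move to above the thumb bar with the fingers shut, turning the jaws along the scale's y.

Call:
apply_moves:
  targets:
    - {"slide": [-0.03, -0.06, 0], "twist": -0.03}
    - {"slide": [-0.09, -0.18, 0], "twist": -0.06}
    - {"slide": [-0.17, -0.34, 0], "twist": -0.1}
    - {"slide": [-0.25, -0.52, 0.03], "twist": -0.14}
    - {"slide": [-0.34, -0.7, 0.1], "twist": -0.146}
    - {"slide": [-0.41, -0.83, 0.18], "twist": -0.146}
    - {"slide": [-0.432, -0.886, 0.222], "twist": -0.146}
    - {"slide": [-0.432, -0.886, 0.222], "twist": -0.146}
    - {"slide": [-0.432, -0.886, 0.222], "twist": -0.146}
  gripper: 0
  newtons: 30

```text
time_s: 9.45
position: [0.5479, -0.1907, 0.1967]
orientation: [-0.0, 0.083, 0.997, 0.0]
contact_force: [0.3, 0.0, 0.9]
finger_gap: 0.0009
```

```bash
python3 - <<'E'
from h import *
plan((.5486,-.1915,.141))
M=imaging.camera_model("wrist");im=imaging.get_image("wrist")
im=cv2.resize(im,None,fx=1.5,fy=1.5,interpolation=cv2.INTER_CUBIC)
ux=np.array([.986,-.167,0]);b=np.array([.549,-.189,.133])
e=proj("wrist",[b-ux*.028,b+ux*.028],M);print(e)
cv2.polylines(im,[np.round(e*1.5).astype(np.int32)],False,(255,0,0),2)
cv2.imwrite("pics/w8.png",im)
im=imaging.get_image("scene");cv2.imwrite("pics/s8.png",cv2.resize(im[90:260,130:320],None,fx=4,fy=3.5,interpolation=cv2.INTER_CUBIC))
im=imaging.get_image("top");cv2.imwrite("pics/t8.png",cv2.resize(im[130:230,200:350],None,fx=5,fy=5,interpolation=cv2.INTER_CUBIC))
E
```

```text
t 9.45 pos [ 0.5479 -0.1907  0.1967] yaw of jaw 80.4 tool z [-0.001  0.001 -1.   ] F [0.29 0.02 0.93] gap 0.0009 j [-0.4   0.37  1.44  0.    1.33 -1.8 ]
slide to (0.5486, -0.1915, 0.141) : [-0.0033 -0.0029  0.2226]
[[255.36661448 176.56836217]
 [255.09581988 233.81749285]]
```

View pics/w8.png

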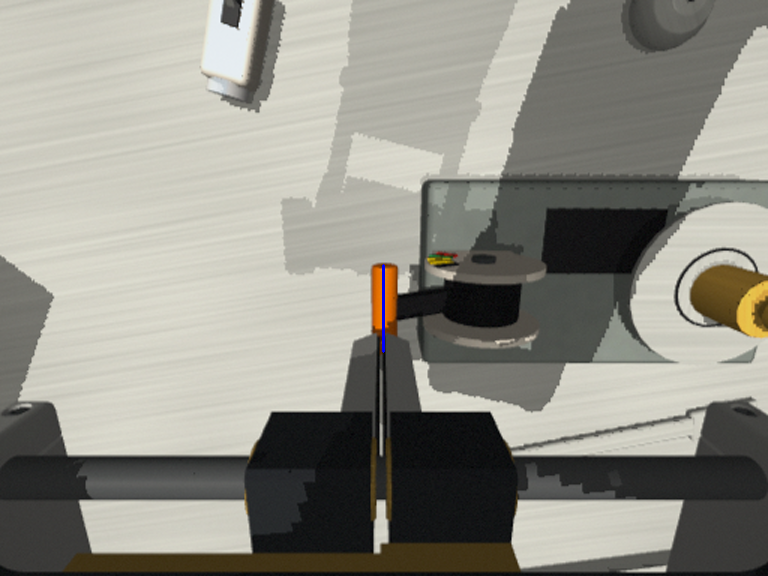

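View pics/s8.png

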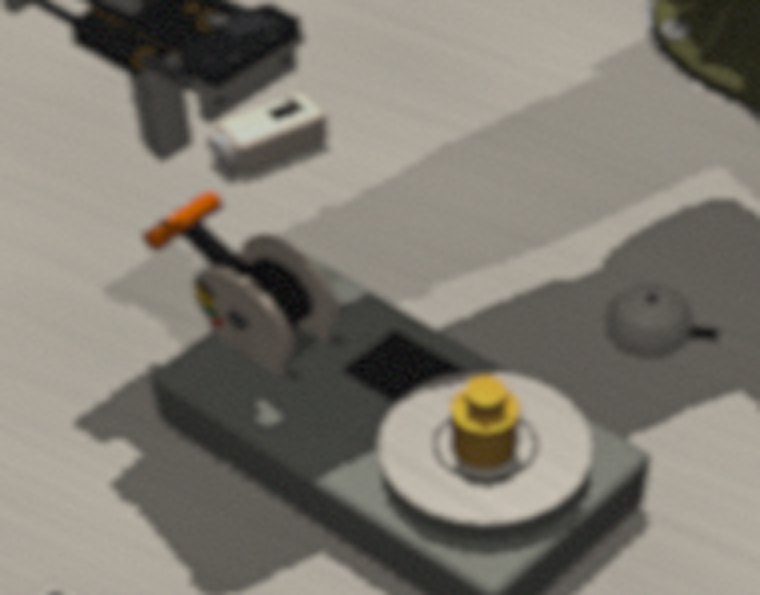

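View pics/t8.png

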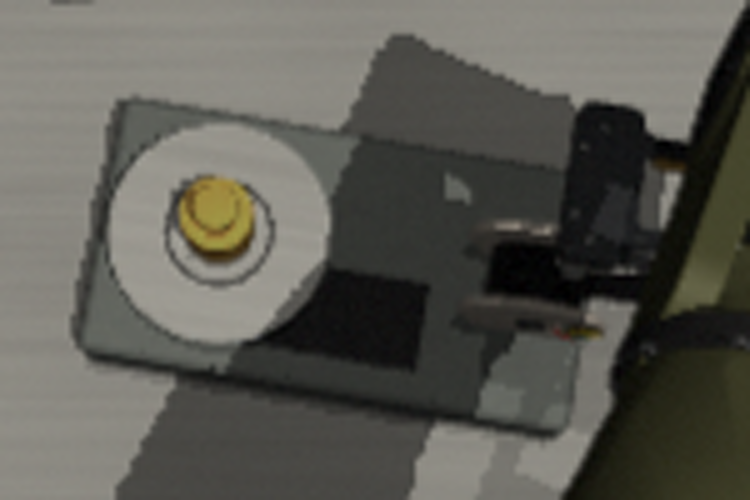

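The bar lies exactly on the predicted line, the arm is above it, and the weight is centred. I press down slowly to TCP z of about 0.075 (bar top at q = 0.9 is 0.0754).

Call:
apply_moves:
  targets:
    - {"slide": [-0.003, -0.003, 0.06], "twist": 0}
    - {"slide": [-0.003, -0.003, 0.14], "twist": 0}
    - {"slide": [-0.003, -0.003, 0.19], "twist": 0}
    - {"slide": [-0.003, -0.003, 0.21], "twist": 0}
    - {"slide": [-0.003, -0.003, 0.23], "twist": 0}
    - {"slide": [-0.003, -0.003, 0.25], "twist": 0}
    - {"slide": [-0.003, -0.003, 0.27], "twist": 0}
    - {"slide": [-0.003, -0.003, 0.29], "twist": 0}
    - {"slide": [-0.003, -0.003, 0.31], "twist": 0}

```text
time_s: 10.5
position: [0.5495, -0.1915, 0.1205]
orientation: [0.001, 0.083, 0.997, -0.0]
contact_force: [-0.5, -2.5, 4.2]
finger_gap: 0.0002
```

```bash
python3 - <<'E'
from h import *
plan((.5486,-.1915,.0745))
im=imaging.get_image("wrist");cv2.imwrite("pics/w9.png",im)
E
```

```text
t 10.5 pos [ 0.5495 -0.1915  0.1205] yaw of jaw 80.5 tool z [ 0.002 -0.001 -1.   ] F [-0.52 -2.51  4.17] gap 0.0002 j [-0.4   0.45  1.52 -0.    1.17 -1.8 ]
slide to (0.5486, -0.1915, 0.0745) : [ 0.0042 -0.0004  0.184 ]
```

View pics/w9.png

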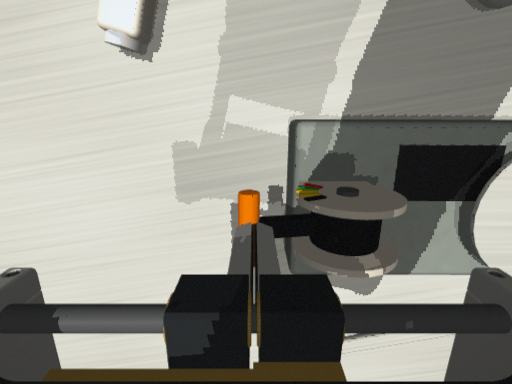

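Contact is made at 4.2 N and the dial is turning. I carry on down.

Call:
apply_moves:
  targets:
    - {"slide": [0, 0, 0.02], "twist": 0}
    - {"slide": [0, 0, 0.04], "twist": 0}
    - {"slide": [0, 0, 0.06], "twist": 0}
    - {"slide": [0, 0, 0.08], "twist": 0}
    - {"slide": [0, 0, 0.1], "twist": 0}
    - {"slide": [0, 0, 0.12], "twist": 0}
    - {"slide": [0, 0, 0.14], "twist": 0}
    - {"slide": [0, 0, 0.155], "twist": 0}
    - {"slide": [0, 0, 0.17], "twist": 0}
    - {"slide": [0, 0, 0.184], "twist": 0}
    - {"slide": [0, 0, 0.184], "twist": 0}
    - {"slide": [0, 0, 0.184], "twist": 0}

```text
time_s: 11.75
position: [0.5495, -0.1906, 0.0735]
orientation: [0.001, 0.082, 0.997, 0.0]
contact_force: [0.1, 4.2, 7.2]
finger_gap: 0.0005
```

```bash
python3 - <<'E'
from h import *
plan((.5486,-.1915,.0745))
im=imaging.get_image("wrist");cv2.imwrite("pics/w10.png",im)
im=imaging.get_image("scene");cv2.imwrite("pics/s10.png",cv2.resize(im[90:260,130:320],None,fx=4,fy=3.5,interpolation=cv2.INTER_CUBIC))
o=arm.get_obs();print(o["position"],o["contact_force"])
print("q from z",.45-np.arcsin((o["position"][2]-.008-.1)/.075))
E
```

```text
t 11.75 pos [ 0.5495 -0.1906  0.0735] yaw of jaw 80.5 tool z [ 0.002  0.001 -1.   ] F [0.11 4.21 7.19] gap 0.0005 j [-0.4   0.51  1.56  0.    1.08 -1.8 ]
slide to (0.5486, -0.1915, 0.0745) : [ 0.003  -0.0042 -0.0039]
[ 0.54951962 -0.1906032   0.07358697] [-0.38073285  4.52359919  7.86719791]
q from z 0.926689736912443
```

View pics/w10.png

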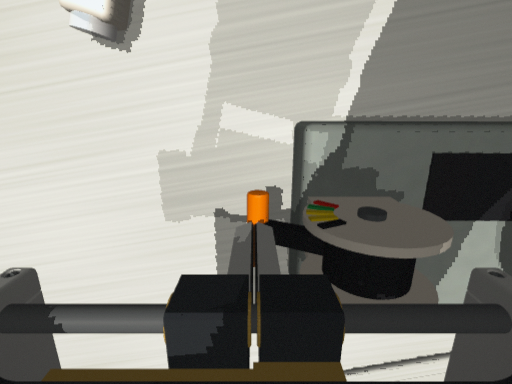

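View pics/s10.png

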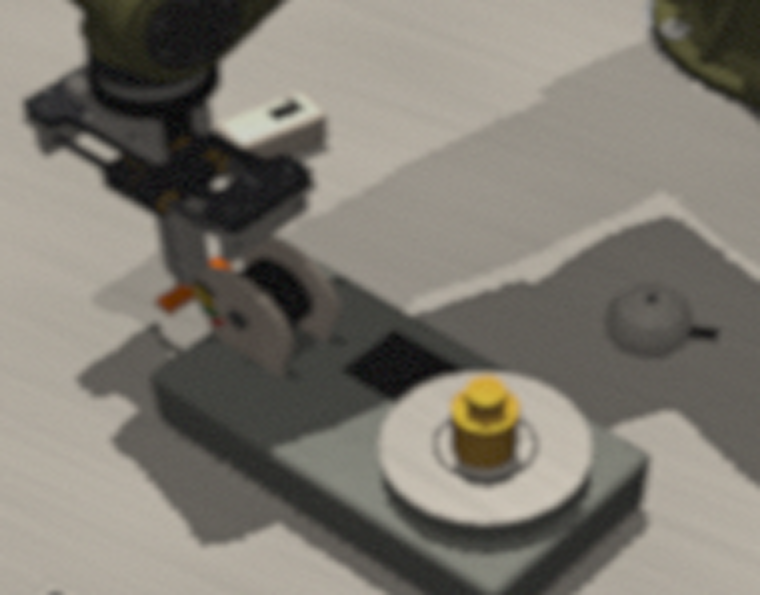

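The finger presses the bar with about 7–8 N vertically, and the bar's visible end is at (258,205). I check the dial angle independently by projecting the bar end for several angles.

```bash
python3 - <<'E'
from h import *
M=imaging.camera_model("wrist");im=imaging.get_image("wrist")
im=cv2.resize(im[150:270,200:360],None,fx=5,fy=5,interpolation=cv2.INTER_CUBIC)
uy=np.array([.167,.986,0]);ux=np.array([.986,-.167,0]);ax=np.array([.549,-.189,0])+uy*.0675
a=np.linspace(0,6.283,60)
for q,col in((.8,(255,0,0)),(.9,(0,0,0)),(1.0,(255,0,255))):
    c=ax-uy*.075*np.cos(.45-q)+[0,0,.1+.075*np.sin(.45-q)]-ux*.028
    P=c+.008*(np.cos(a)[:,None]*uy+np.sin(a)[:,None]*np.array([0,0,1]))
    e=(proj("wrist",P,M)-[200,150])*5+2;cv2.polylines(im,[np.round(e).astype(np.int32)],True,col,1)
    m=ax+[0,0,.1]-ux*.023
    print(q,(proj("wrist",c,M)))
cv2.imwrite("pics/w11.png",im)
print(arm.get_obs()["position"],arm.get_obs()["contact_force"])
E
```

```text
0.8 [[251.08732852 195.49691242]]
0.9 [[255.36240495 192.65413779]]
1.0 [[260.29885652 190.1265759 ]]
[ 0.54949683 -0.19060762  0.07357171] [0.3183795  4.00227455 6.58947554]
```

View pics/w11.png

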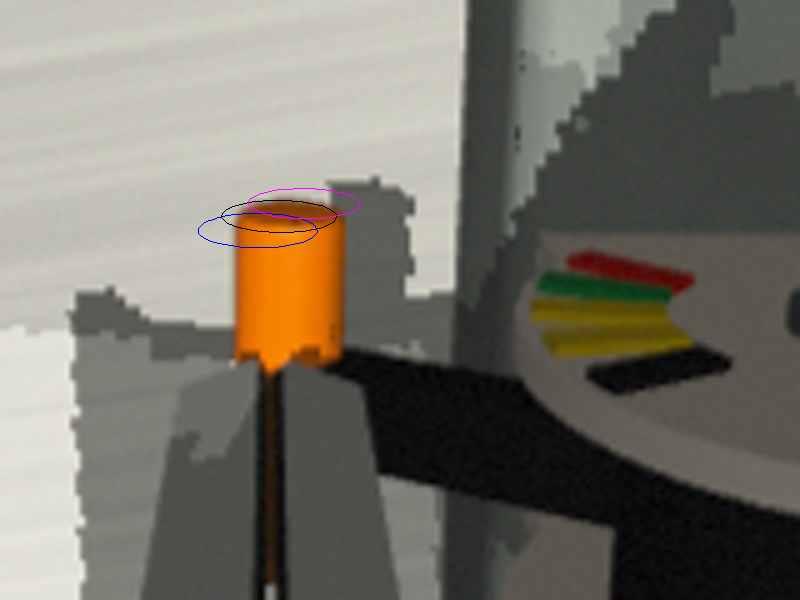

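The image check gives q of about 0.93–0.95 and the height check about 0.93, both within 0.80–1.02. I raise by a hair (1 mm) to centre it and hold for half a second.

Call:
apply_moves:
  targets:
    - {"slide": [0, 0, -0.004], "twist": 0}
    - {"slide": [0, 0, -0.004], "twist": 0}
    - {"slide": [0, 0, -0.004], "twist": 0}
    - {"slide": [0, 0, -0.004], "twist": 0}
    - {"slide": [0, 0, -0.004], "twist": 0}
    - {"slide": [0, 0, -0.004], "twist": 0}

```text
time_s: 12.5
position: [0.5495, -0.1906, 0.0746]
orientation: [0.001, 0.082, 0.997, 0.0]
contact_force: [-0.2, -1.0, 5.8]
finger_gap: 0.0007
```

```bash
python3 - <<'E'
from h import *
o=arm.get_obs();print(o["time_s"],o["position"],o["contact_force"],"q",.45-np.arcsin((o["position"][2]-.108)/.075))
im=imaging.get_image("wrist");sc=imaging.get_image("scene")
a=cv2.resize(im[150:270,200:360],None,fx=2.5,fy=2.5,interpolation=cv2.INTER_CUBIC);b=cv2.resize(sc[150:270,160:310],None,fx=2.5,fy=2.5,interpolation=cv2.INTER_CUBIC)
cv2.imwrite("pics/f12.png",np.hstack([a,b]))
E
```

```text
12.5 [ 0.54954999 -0.19055477  0.07457194] [-0.16485383 -1.038152    5.78149839] q 0.9119643443319564
```

View pics/f12.png

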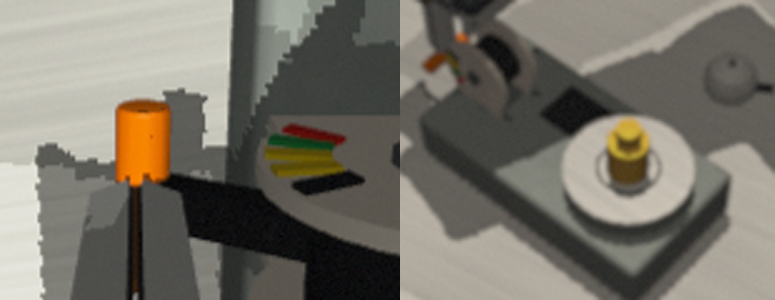

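The bar is held at q of about 0.91 with 5.8 N, which matches the 6 N expected at the third click. The weight is still upright in the ring, so I hand in.

```bash
python3 -c "
from plant import order,arm
print(order.job_done());o=arm.get_obs();print(o['time_s'],o['position'],o['contact_force'])"
```

```text
the job is handed in; nothing more can be done
None
the job is handed in; nothing more can be done
```

I set the smallest brass weight on the pan, let go of it, then pressed the thumb bar to the third click and handed the job in still holding it there. The interface gives no verdict and refused a reading after hand-in, so the last second itself is unchecked. The last reading before hand-in was at 12.5 s of the 61 s allowed.

- **Weight on the pan:** it stands upright, within about 2 mm of the pan centre in the scene, top and wrist pictures. The wrist force went from −4.8 N to about 0 as the pan took it. I could not read the pan joint directly, but the picture agrees with about 10 mm of sink.
- **Dial at the third click:** I estimate a turn of about 0.91 rad from the fingertip height. The vertical push is 5.8 N, against the 6 N expected there. Before a final 1 mm correction, the height gave 0.93 and the wrist picture 0.93–0.95. They differ slightly, but both lie within 0.80–1.02.
- **Bystanders:** I saw no contact with the steel weight, bell, wrench, light or the larger brass weights. I did not measure their positions again at the end.

My first automatic fit of the weight's outline was off and its two views disagreed by about 10 mm. I dropped it and used the triangulated knob instead, which the wrist camera confirmed to about 2 mm.

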